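Index the filling jig to the spout

TASK

The sliding shuttle of the dessert filling jig, with an empty glass standing on it, is parked with its spring plunger in the long slot of the hole strip. Pull the plunger knob up, slide the shuttle towards the spout and let the pin snap fully home in the very next hole, so that the glass stays under the spout. Do not force the pin against the strip, keep the glass upright in its ring, leave everything else where it is, and let go.

Things in the scene. Friction and masses are not known exactly. Their poses are not given: they have to be found in the camera images.
- jig: The filling jig, screwed down: aluminium base plate 240 x 280 x 12 mm. Origin at bench level under the middle of the plate (5 mm nearer its front edge). z up; y is the slide direction: the shuttle slides to +y, towards the spout. The hole strip and the plunger are on its -x side, nearest the robot; the glass on its +x side.
- strip_mark (a point): Mark on the jig: centre line and top (30 mm up) of the steel hole strip, 25 mm wide, along the jig's y. The strip has a parking slot 42 mm long, then towards +y two holes 10 mm long: next hole 62 mm from slot middle to middle, last hole 36 mm farther. The slot's middle is at this mark, but only by eye: the strip sits up to 13 mm off along y, so find the hole by feel or sight.
- spout_tip (a point): Nozzle tip of the fixed steel spout over the filling station, 185 mm above the bench, 125 mm in jig x and 62 mm in jig y from the strip mark. Above it a funnel 58 mm across, top at 241 mm, on an arm from a 14 mm post 67 mm farther along the jig's x.
- shuttle (a joint): Shuttle travel along the jig's y (m), -0.012 to 0.115. Starts within 3 mm of 0, in the slot; next hole at 0.062 +- 0.013, last hole at 0.098 +- 0.013 (the pin then has 1 mm play either way). It drags with 2 to 4 N (up to 8 N in jerks at a crawl). White plastic plate, top 42 mm above the bench, 90 mm wide along y under the glass, with a 40 mm wide tongue under the plunger.
- plunger (a joint): Plunger lift in m: 0 = pin fully home in a slot or hole, about 0.009 = pin tip level with the strip's top (released, it rides there), 0.012 = end stop. The spring pushes down with 7 N at 0 and 11 N at 0.012. The flat-ended steel pin, 8 mm thick, drops in by itself once it is over a hole. More than about 35 N on it would bend it.
- knob (a point): Middle of the plunger knob: a plain black upright cylinder, 28 mm diameter, 26 mm high, 89 mm above the bench when home; it moves with the shuttle along the jig's y and with the plunger along z. At the start at jig x = -75, y = -45 mm. Below it a steel sleeve, 20 mm diameter, 32 mm high, stands on the shuttle's tongue.
- glass: Empty stemmed dessert glass, foot 60 mm and rim 80 mm in diameter, 100 mm high, standing loose in the ring on the shuttle 125 mm beyond the knob along the jig's x; origin centre of the foot's underside, z up.
- glass_seat (a point): Middle of the ring on the shuttle that holds the glass foot (67 mm inside diameter, wall 8 mm high), at the level where the foot stands; moves with the shuttle.
- tray_glass_a: Bystander: one of two empty stemmed glasses on the grey tray, same make as the glass on the shuttle; origin centre of its foot's underside
- tray_glass_b: Bystander: the other glass on the tray; origin centre of its foot's underside
- water_bottle: Bystander: clear plastic bottle, 64 mm diameter, 200 mm high, at the back left; origin centre of underside
- cleaner: Bystander: white plastic bottle, 84 mm diameter, 190 mm high, at the back right; origin centre of underside
- mix_bowl: Bystander: small steel bowl, 150 mm across, 65 mm high, on the right; origin centre of underside
- spatula: Bystander: white spatula, 240 mm long, lying on the right; origin underneath it
- piping_tip_a: Bystander: small steel cone 26 mm across, 42 mm high, standing on the jig's base plate in front of the +y end of the guide rails; origin centre of underside
- piping_tip_b: Bystander: same steel cone, standing on the bench just beyond the jig's -y end; origin centre of underside
Mind the look-alikes: they are no part of the job. Leave any blue or green look-alike of the glass alone.

How it is judged:
By the outcome, as a careful person would: the job done as asked, in the order asked, and still so for the second after the job is handed in, with the robot touching nothing.
It also fails if it takes over 42 s, if anything falls off the work surface, if the arm or the gripper's body presses on something with over 40 N, if the wrist force passes 120 N, or if a joint passes its speed limit or range.

ROBOT

A 7-joint arm with a two-finger parallel gripper is mounted at the origin on the work surface. World frame = base frame: x ahead of the robot, y to its left, z up, the work surface at z = 0. Lengths are in m, angles in rad, forces in N, time in s.
With the tool pointing down it reaches from about 0.4 to 0.875 m from the base axis. Payload 19.3 kg.
Tool frame: the origin (TCP) lies midway between the tips of the shut fingers; the grasp point (between the pads) lies 19 mm behind it (bot.pinch_z is the distance from the TCP to the grasp point, in m); z points along the fingers, y is the line along which they close (so a half turn about z gives the same grasp; the last joint's range is limited). The gripper opens to 85 mm and grips with 20 to 120 N. Pads are 22 mm wide; open, the fingers measure 114 mm over their backs; the gripper's body (76 mm by 85 mm) begins 54 mm behind the grasp point. The pads swing forward as they close: fully open they stand 13 mm farther back than shut.
Start: joints at [1.155, 0.521, -0.036, 1.599, 0.021, 1.021, -0.113], TCP at [0.212, -0.588, 0.231] pointing down, gripper open.
Joint ranges: [-2.91, 2.91], [-0.3, 2.13], [-1.5, 1.42], [0.17, 2.43], [-1.26, 4.41], [0.16, 1.93], [-2.52, 2.52]. Speed limits (rad/s): [1.89, 1.89, 2.39, 2.39, 3.01, 3.01, 3.01].

INTERFACE

Orientations are given as [roll, pitch, yaw] about the fixed x, y, z axes, in that order (R = Rz(yaw) Ry(pitch) Rx(roll)).
In Python, from workcell import observe, viewer, bot gives the robot as it stands. The module is installed in compiled form; this text tells all that it offers.
- The arm moves only by the tool play_rows, never from a script. Its argument "motion" is a list of rows, each a list of 7 numbers: the shift along the tool's x, y, z in cm, then the turn, a rotation vector about the tool's x, y, z in rad, then the opening, from -1 (shut) to 1 (fully open), so that 0 is half open. A call has exactly 5 rows; each row is the pose to reach, as a shift and turn from the pose commanded when the call began, along the tool's axes at that moment; what a row does not reach only later rows make up. A row lasts 1/10 s, in which the tool goes at most 50 mm and 8.59 degrees, less where a joint would pass 70% of its speed; a pose out of reach is approached as far as the arm can. A call with a gripper value outside its range is refused whole. The fingers move at their own pace and stop on an object; "squeeze" is the grip in N (left out, the last holds). Time passes only in rows, so rows that repeat a pose let the fingers close, or fill a call up. It gives the time, the measured TCP pose, the force, the opening and the grip force at its end, in the units of the state.
- observe(): the state, without advancing time (a new reading comes with each control period).
- viewer.grab_frame(name): name is "side" or "top" or "wrist"; returns (picture, depth): 400x640x3 uint8, red, green, blue; 400x640 float32, m along the optical axis (not along the pixel's ray), 0 where there is no reading.
- viewer.camera_info(name): a dict with "fx", "fy", "cx", "cy" (pixels), "R" (3x3) and "t" (3): a world point X has camera coordinates R X + t. Camera axes: x right, y down, z forward; pixel columns grow to the right and rows downward; lengths in m; the calibration is good to about 2 mm. A picture is of the moment at which its call begins: read the wrist's pose just before it. camera_info takes no time and is no camera call; for the wrist camera it gives the pose at the moment of the call.
- bot.job_done(): hands the job in; it is judged then, once.
The state is a dict: "clock": time; "qpos": joint angles; "qd": joint speeds; "joint_efforts": joint torques, N m; "position": TCP position; "tool_rot": TCP orientation; "force": force on the tool from outside, world axes, zero at the start; "moment": the same for the moment, N m; "grip_width": finger opening in m; "finger_force": force on a finger pad.
Only numpy, scipy, OpenCV 4.12 (cv2) and the standard library are available. Lean on these libraries where they do the work, as an engineer would, in place of code of your own. Each camera call takes 0.05 s, during which the arm holds its last target. There are 200 camera calls.

## Working session

There is one attempt and no reset: what is moved stays moved. The work goes in short steps, Python scripts to look and compute and a tool call to move; the robot and the scene stay as the last step left them, time stands still between calls to the robot, and variables do not carry over. Pictures are saved under pics/ and viewed, at most 10 in all, crops included, and the job is handed in when it is done.

Besides the shell and the picture viewer there is one more tool, called after "Call:" by a JSON object that holds its "api" and its "payload", one argument or row to a line. play_rows: Moves the arm, as the interface text tells. Its arguments: {"type":"object","properties":{"motion":{"type":"array"},"squeeze":{"type":"number"}},"required":["motion"]}

```bash
mkdir -p pics; python3 - <<'E'
from workcell import observe, viewer, bot
import cv2,numpy as np
s=observe();print({k:np.round(v,3) for k,v in s.items()},bot.pinch_z)
for n in("side","top"):
    p,d=viewer.grab_frame(n);cv2.imwrite(f"pics/{n}0.png",p[...,::-1]);np.save(f"{n}0.npy",d);np.savez(f"{n}0cam.npz",**viewer.camera_info(n))
    c=viewer.camera_info(n);print(n,c)
E
```

```text
{'clock': np.float64(0.0), 'qpos': array([ 1.155,  0.522, -0.036,  1.6  ,  0.021,  1.021, -0.113]), 'qd': array([-0.001, -0.   , -0.001, -0.   , -0.001, -0.   ,  0.001]), 'joint_efforts': array([ 1.0000e-03, -9.2710e+01,  1.9800e+00, -3.6994e+01,  1.8000e-02,
        8.0000e-03, -0.0000e+00]), 'position': array([ 0.212, -0.588,  0.231]), 'tool_rot': array([-3.14 ,  0.   ,  0.346]), 'force': array([0.491, 0.629, 0.745]), 'moment': array([ 0.014, -0.063, -0.011]), 'finger_force': np.float64(0.0), 'grip_width': np.float64(0.086)} 0.0187
side {'fx': 495.74845399275375, 'fy': 495.74845399275375, 'cx': 323.5772402653538, 'cy': 199.44169572378823, 'R': array([[ 0.97754519, -0.20947841, -0.02289547],
       [-0.13201258, -0.52408578, -0.84137196],
       [ 0.16425007,  0.8255016 , -0.53997132]]), 't': array([-0.5294868,  0.2126623,  1.594687 ])}
top {'fx': 403.11793079892624, 'fy': 403.11793079892624, 'cx': 314.71446232768915, 'cy': 192.562637589675, 'R': array([[ 0.01183071, -0.99977265,  0.01773904],
       [-0.99883755, -0.01264497, -0.04651516],
       [ 0.0467289 , -0.01716811, -0.99876006]]), 't': array([-0.00799803,  0.54556235,  1.38793885])}
```

View pics/top0.png

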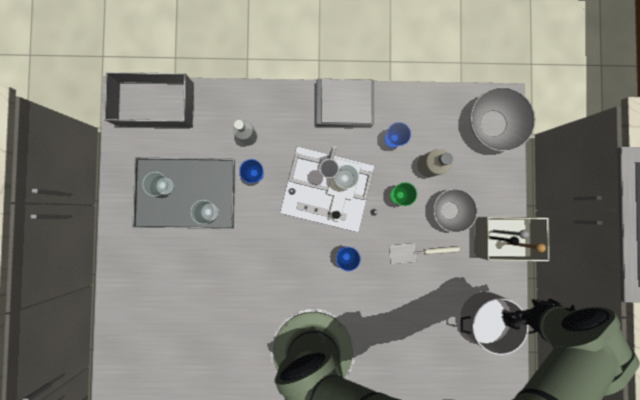

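View pics/side0.png

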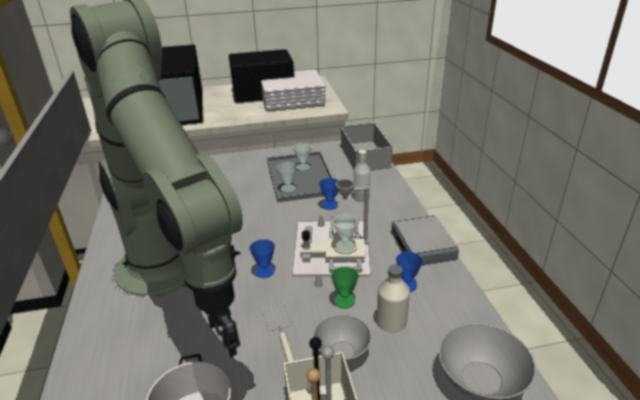

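The top view shows the jig around (328,190), the knob near (337,215) and the strip holes near (306,208) and (317,210). A blue glass stands at (347,258), between the robot and the jig. I'll zoom in.

```bash
python3 - <<'E'
import cv2
p=cv2.imread("pics/top0.png")[140:240,270:390]
cv2.imwrite("pics/c1.png",cv2.resize(p,None,fx=6,fy=6,interpolation=cv2.INTER_CUBIC)[:600])
E
```

```text
(no output)
```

View pics/c1.png

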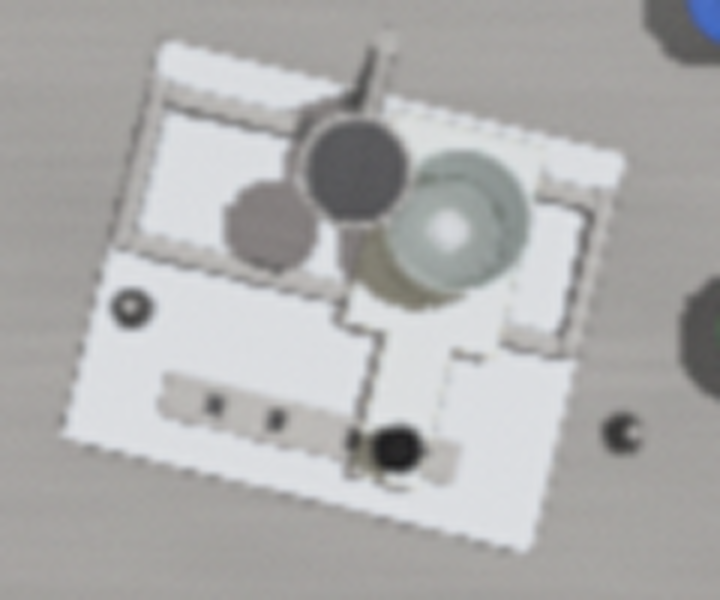

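The crop shows the knob at (397,449), hole centres at (277,420) and (214,405), and plate corners at (165,42), (625,155), (528,550) and (65,435).

```bash
cat > h.py <<'E'
import numpy as np
def ray(c,u,v,z):
    d=c["R"].T@np.array([(u-c["cx"])/c["fx"],(v-c["cy"])/c["fy"],1]); o=-c["R"].T@c["t"]
    return o+d*(z-o[2])/d[2]
def proj(c,X):
    q=c["R"]@np.asarray(X)+c["t"]; return np.array([c["fx"]*q[0]/q[2]+c["cx"],c["fy"]*q[1]/q[2]+c["cy"]])
E
python3 - <<'E'
from h import *
from workcell import viewer
c=viewer.camera_info("top")
f=lambda u,v,z: ray(c,u/6+270-.42,v/6+140-.42,z)
C=[f(*q,.012) for q in((165,42),(625,155),(528,550),(65,435))]
print(np.round(C,4)); print([round(np.linalg.norm(C[i]-C[i-1]),3) for i in range(4)])
ex=(C[0]+C[1]-C[2]-C[3]); ex/=np.linalg.norm(ex); ey=C[0]+C[3]-C[1]-C[2]; ey/=np.linalg.norm(ey)
print("yaw",np.arctan2(ex[1],ex[0]),np.arctan2(-ey[0],ey[1]))
a=np.arctan2(ex[1]-ey[0],ex[0]+ey[1]); R=np.array([[np.cos(a),-np.sin(a)],[np.sin(a),np.cos(a)]])
m=np.mean(C,0)[:2]
for n,u,v,z in(("knob",397,449,.102),("h1",277,420,.03),("h2",214,405,.03),("slotL",357,438,.03),("stripL",162,395,.03),("stripR",458,463,.03)):
    P=f(u,v,z); print(n,np.round(P,4),np.round(R.T@(P[:2]-m),4))
print(a,m)
E
```

```text
[[ 0.7056  0.0622  0.012 ]
 [ 0.6433 -0.2066  0.012 ]
 [ 0.4133 -0.1516  0.012 ]
 [ 0.4765  0.1167  0.012 ]]
[np.float64(0.236), np.float64(0.276), np.float64(0.237), np.float64(0.276)]
yaw -0.23426273120424523 -0.22966357691562048
knob [ 0.4713 -0.0689  0.102 ] [-0.0805 -0.0438]
h1 [ 0.4865 -0.0052  0.03  ] [-0.0803  0.0217]
h2 [0.4946 0.0308 0.03  ] [-0.0807  0.0587]
slotL [ 0.4768 -0.0511  0.03  ] [-0.0792 -0.0251]
stripL [0.5    0.0606 0.03  ] [-0.0823  0.0889]
stripR [ 0.4632 -0.1089  0.03  ] [-0.0791 -0.0845]
-0.23196315405993287 [ 0.55966705 -0.04484074]
```

Call:
{"api": "play_rows", "payload": {
  "motion": [
    [3,-2.9,0.4,0,0,0.1,1],
    [6,-5.7,0.8,0,0,0.2,1],
    [9,-8.6,1.2,0,0,0.3,1],
    [12,-11.4,1.6,0,0,0.4,1],
    [15,-14.3,2,0,0,0.5,1]
  ]
}}

```text
clock: 0.6
position: [0.3049, -0.401, 0.211]
tool_rot: [-3.141, 0.0, -0.159]
force: [1.3, -1.2, 0.2]
grip_width: 0.0856
finger_force: 0.0
```

Call:
{"api": "play_rows", "payload": {
  "motion": [
    [1.2,-3.7,0,0,0,0.02,1],
    [2.4,-7.4,0,0,0,0.04,1],
    [3.5,-11.1,0,0,0,0.06,1],
    [4.7,-14.8,0,0,0,0.07,1],
    [5.8,-18.5,0,0,0,0.078,1]
  ]
}}

```text
clock: 1.1
position: [0.3906, -0.2272, 0.2113]
tool_rot: [-3.142, 0.0, -0.233]
force: [0.4, -0.4, 0.2]
grip_width: 0.0855
finger_force: 0.0
```

```bash
python3 - <<'E'
from workcell import observe
s=observe();p=s["position"];print(s["position"],s["tool_rot"],s["qpos"].round(2))
import numpy as np
a=s["tool_rot"][2];d=np.array([.4713,-.0689])-p[:2]
print(d@[np.cos(a),np.sin(a)],d@[np.sin(a),-np.cos(a)])
E
```

```text
[ 0.39062842 -0.22716752  0.21126196] [-3.14153755e+00  1.00740465e-04 -2.32611658e-01] [ 0.42  0.28 -0.03  2.06  0.01  0.81 -1.42]
0.04201513692025744 -0.17260139474069094
```

Call:
{"api": "play_rows", "payload": {
  "motion": [
    [1,-4,0,0,0,0,1],
    [2,-8,0,0,0,0,1],
    [3,-12,0.5,0,0,0,1],
    [4.2,-16,1,0,0,0,1],
    [4.2,-17.3,2,0,0,0,1]
  ]
}}

```text
clock: 1.6
position: [0.4729, -0.0662, 0.1913]
tool_rot: [-3.14, -0.001, -0.228]
force: [-0.3, -0.5, -0.7]
grip_width: 0.0852
finger_force: 0.0
```

```bash
python3 - <<'E'
from workcell import observe, viewer
from h import *
import cv2
s=observe();print(s["position"],s["tool_rot"],s["qpos"].round(2))
c=viewer.camera_info("wrist");p,d=viewer.grab_frame("wrist");np.savez("w1.npz",d=d,**c)
cv2.imwrite("pics/w1.png",p[...,::-1])
for X in([.4713,-.0689,.102],[.4865,-.0052,.03]):print(proj(c,X))
E
```

```text
[ 0.47292305 -0.06617939  0.19134028] [-3.14007564e+00 -1.32351800e-03 -2.28073549e-01] [ 0.1   0.34 -0.11  2.02  0.05  0.78 -1.83]
[318.58399913 204.87970586]
[258.0935192 186.2142533]
```

View pics/w1.png

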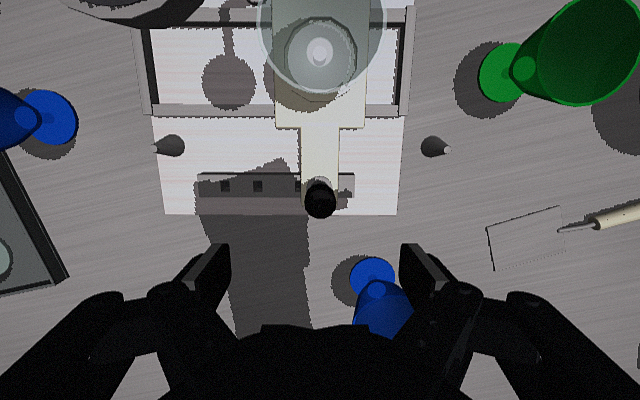

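The wrist view matches: knob at (319,205) and next hole at (258,186), both where predicted. I'll check clearance to the blue glass (foot at 372,275) and measure the knob from the mask.

```bash
python3 - <<'E'
from h import *
import cv2
c=dict(np.load("w1.npz"));a=-.232;R=np.array([[np.cos(a),-np.sin(a)],[np.sin(a),np.cos(a)]]);m=np.array([.5597,-.0448])
p=cv2.imread("pics/w1.png")
k=(p.max(2)<40).astype(np.uint8)[150:225,290:350];n,l,st,ce=cv2.connectedComponentsWithStats(k)
i=1+np.argmax(st[1:,4]);print(st[i],ce[i])
k=np.array(l==i,np.uint8);d=c["d"][150:225,290:350]
vv,uu=np.nonzero((l==i)&(d>0));z=d[vv,uu]
X=np.stack([(uu+290-c["cx"])/c["fx"]*z,(vv+150-c["cy"])/c["fy"]*z,z],1);W=(X-c["t"])@c["R"]
t=W[W[:,2]>np.percentile(W[:,2],98)-.004];print("top",len(t),(t.max(0)+t.min(0))/2,t.min(0),t.max(0),R.T@(((t.max(0)+t.min(0))/2)[:2]-m))
hsv=cv2.cvtColor(p,cv2.COLOR_BGR2HSV);b=(cv2.inRange(hsv,(105,120,50),(130,255,255))>0)&(c["d"]>0);b[:,:300]=0;b[:,450:]=0;b[:200]=0
vv,uu=np.nonzero(b);z=c["d"][vv,uu];X=np.stack([(uu-c["cx"])/c["fx"]*z,(vv-c["cy"])/c["fy"]*z,z],1);W=(X-c["t"])@c["R"]
J=(W[:,:2]-m)@R
print("blue jig",J.min(0),J.max(0),W[:,2].max())
for u,v in((258,186),(225,186)):
  P=ray(c,u,v,.03);print(P,R.T@(P[:2]-m))
E
```

```text
[ 14  31  32  37 895] [29.64134078 50.36089385]
top 739 [ 0.47188156 -0.0701144   0.10024721] [ 0.45874386 -0.08364668  0.09792158] [ 0.48501927 -0.05658213  0.10257284] [-0.07964525 -0.0448278 ]
blue jig [-0.23969881 -0.14629794] [-0.0622376  -0.05159246] 0.27709464907390635
[ 0.48675485 -0.00516674  0.03      ] [-0.08010349  0.02179955]
[0.49496034 0.03014368 0.03      ] [-0.08023657  0.0580506 ]
```

Call:
{"api": "play_rows", "payload": {
  "motion": [
    [0,0.2,2,0,0,0,1],
    [0,0.3,4,0,0,0,1],
    [0,0.3,6,0,0,0,1],
    [0,0.3,7,0,0,0,1],
    [0,0.3,7,0,0,0,1]
  ]
}}

```text
clock: 2.15
position: [0.4694, -0.0733, 0.1204]
tool_rot: [3.141, 0.002, -0.233]
force: [0.3, -0.0, 0.5]
grip_width: 0.0852
finger_force: 0.0
```

```bash
python3 - <<'E'
from workcell import observe
s=observe();p=s["position"];print(s["position"],s["tool_rot"],s["force"])
import numpy as np
a=s["tool_rot"][2];d=np.array([.4719,-.0701])-p[:2]
print(d@[np.cos(a),np.sin(a)],d@[np.sin(a),-np.cos(a)])
E
```

```text
[ 0.46942322 -0.0732549   0.12042467] [ 3.14110936e+00  2.18296655e-03 -2.32529617e-01] [ 0.26522564 -0.0202479   0.51404093]
0.0016831044861722834 -0.003640741409373755
```

Call:
{"api": "play_rows", "payload": {
  "motion": [
    [0.1,-0.2,1,0,0,0,1],
    [0.2,-0.3,2.5,0,0,0,1],
    [0.2,-0.3,4,0,0,0,1],
    [0.2,-0.3,5,0,0,0,1],
    [0.2,-0.3,5,0,0,0,1]
  ]
}}

```text
clock: 2.65
position: [0.4725, -0.0704, 0.0705]
tool_rot: [3.141, 0.001, -0.232]
force: [-0.0, 0.2, -0.3]
grip_width: 0.0853
finger_force: 0.0
```

Call:
{"api": "play_rows", "payload": {
  "motion": [
    [0,0,0,0,0,0,0.6],
    [0,0,0,0,0,0,0.2],
    [0,0,0,0,0,0,-0.2],
    [0,0,0,0,0,0,-0.5],
    [0,0,0,0,0,0,-1]
  ],
  "squeeze": 50
}}

```text
clock: 3.15
position: [0.4731, -0.0705, 0.0718]
tool_rot: [-3.141, -0.001, -0.232]
force: [-1.6, 0.3, 10.7]
grip_width: 0.0264
finger_force: 48.4
```

Call:
{"api": "play_rows", "payload": {
  "motion": [
    [0,0,0,0,0,0,-1],
    [0,0,0,0,0,0,-1],
    [0,0,0,0,0,0,-1],
    [0,0,0,0,0,0,-1],
    [0,0,0,0,0,0,-1]
  ]
}}

```text
clock: 3.65
position: [0.4731, -0.0705, 0.0719]
tool_rot: [-3.141, -0.001, -0.232]
force: [-2.1, 0.7, 10.5]
grip_width: 0.0266
finger_force: 48.4
```

Call:
{"api": "play_rows", "payload": {
  "motion": [
    [0,0,-0.2,0,0,0,-1],
    [0,0,-0.5,0,0,0,-1],
    [0,0,-0.8,0,0,0,-1],
    [0,0,-1.1,0,0,0,-1],
    [0,0,-1.1,0,0,0,-1]
  ]
}}

```text
clock: 4.15
position: [0.473, -0.0705, 0.0826]
tool_rot: [-3.141, -0.0, -0.232]
force: [4.2, -1.9, -12.3]
grip_width: 0.0264
finger_force: 49.8
```

Call:
{"api": "play_rows", "payload": {
  "motion": [
    [0,0,-0.1,0,0,0,-1],
    [0,0,-0.15,0,0,0,-1],
    [0,0,-0.15,0,0,0,-1],
    [0,0,-0.15,0,0,0,-1],
    [0,0,-0.15,0,0,0,-1]
  ]
}}

```text
clock: 4.65
position: [0.4729, -0.0705, 0.0838]
tool_rot: [-3.142, -0.0, -0.232]
force: [5.9, -0.4, -12.3]
grip_width: 0.0265
finger_force: 49.8
```

Call:
{"api": "play_rows", "payload": {
  "motion": [
    [0,-0.3,0,0,0,0,-1],
    [0,-0.8,0,0,0,0,-1],
    [0,-1.4,0,0,0,0,-1],
    [0,-2.0,0,0,0,0,-1],
    [0,-2.4,0,0,0,0,-1]
  ]
}}

```text
clock: 5.15
position: [0.4784, -0.0471, 0.0837]
tool_rot: [3.141, 0.0, -0.232]
force: [5.0, -3.0, -12.2]
grip_width: 0.027
finger_force: 50.0
```

```bash
cat > st.py <<'E'
from workcell import observe
from h import *
s=observe();a=-.232;ex=np.array([np.cos(a),np.sin(a)]);ey=np.array([-np.sin(a),np.cos(a)]);d=s["position"][:2]-[.5597,-.0448]
print("jig x,y mm",1e3*d@ex,1e3*d@ey,"z",1e3*s["position"][2],"F jig",s["force"][:2]@ex,s["force"][:2]@ey,s["force"][2],s["grip_width"],s["clock"],"to hole",21.8-1e3*d@ey)
E
python3 st.py
```

```text
jig x,y mm -78.56608769294327 -20.93935641209084 z 83.72805774998668 F jig 5.584199638710935 -1.7512231471289426 -12.207719510160533 0.02695056996451474 5.15 to hole 42.73935641209084
```

Call:
{"api": "play_rows", "payload": {
  "motion": [
    [0,-0.6,0,0,0,0,-1],
    [0,-1.3,0,0,0,0,-1],
    [0,-2.0,0,0,0,0,-1],
    [0,-2.7,0,0,0,0,-1],
    [0,-3.2,0,0,0,0,-1]
  ]
}}

```text
clock: 5.65
position: [0.4858, -0.016, 0.0837]
tool_rot: [3.141, 0.0, -0.232]
force: [5.7, -3.0, -11.8]
grip_width: 0.0263
finger_force: 50.0
```

Call:
{"api": "play_rows", "payload": {
  "motion": [
    [0,-0.3,0,0,0,0,-1],
    [0,-0.4,0,0,0,0,-1],
    [0,-0.4,0,0,0,0,-1],
    [0,-0.4,0,0,0,0,-1],
    [0,-0.4,0,0,0,0,-1]
  ]
}}

```text
clock: 6.15
position: [0.4867, -0.0121, 0.0837]
tool_rot: [-3.142, -0.0, -0.232]
force: [4.9, -0.9, -12.2]
grip_width: 0.0258
finger_force: 50.1
```

```bash
python3 st.py; python3 - <<'E'
from workcell import viewer
from h import *
import cv2
c=viewer.camera_info("wrist");p,d=viewer.grab_frame("wrist");np.savez("w2.npz",d=d,**c)
cv2.imwrite("pics/w2.png",p[...,::-1])
E
```

```text
jig x,y mm -78.55520992116598 15.017628201159441 z 83.72753242511385 F jig 4.949647418604296 0.2600890852759896 -12.21194933895102 0.02581281824634772 6.15 to hole 6.782371798840559
```

View pics/w2.png

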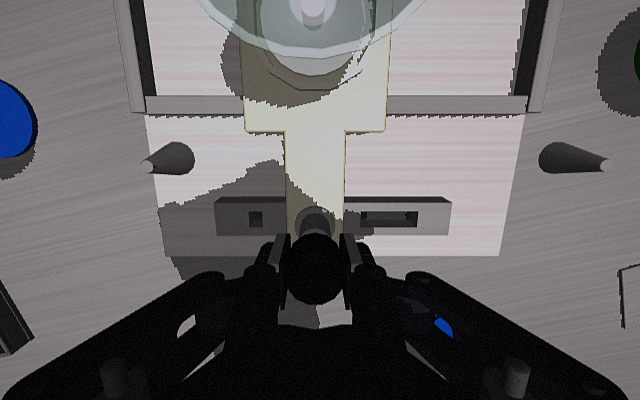

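The slot spans u 361–418 at v≈218, and the last hole is at (256,218). The next hole is hidden under the tongue, so I'll interpolate its position: slot to last hole is 98 mm, and the next hole is 62 mm along.

```bash
python3 - <<'E'
from h import *
c=dict(np.load("w2.npz"));a=-.232;ey=np.array([-np.sin(a),np.cos(a)]);m=np.array([.5597,-.0448])
J=lambda u,v,z:1e3*(ray(c,u,v,z)[:2]-m)@ey
s0,s1,h=J(361,218,.03),J(418,218,.03),J(256.3,219,.03);print(s0,s1,h,"slot mid",(s0+s1)/2,"next by slot",(s0+s1)/2+62,"by last",h-36, "interp",(s0+s1)/2*36/98+h*62/98)
print("tongue mid z.042",(J(286,190,.042)+J(345,190,.042))/2,"sleeve .07",J(316,225,.074))
E
```

```text
-18.54848448544192 -60.195914155678864 57.94920318297887 slot mid -39.37219932056039 next by slot 22.62780067943961 by last 21.94920318297887 interp 22.198483895964447
tongue mid z.042 14.74268612773326 sleeve .07 14.59450873222011
```

Call:
{"api": "play_rows", "payload": {
  "motion": [
    [0,-0.2,0,0,0,0,-1],
    [0,-0.4,0,0,0,0,-1],
    [0,-0.6,0,0,0,0,-1],
    [0,-0.73,0,0,0,0,-1],
    [0,-0.73,0,0,0,0,-1]
  ]
}}

```text
clock: 6.7
position: [0.4883, -0.0051, 0.0837]
tool_rot: [3.141, 0.0, -0.232]
force: [4.9, -0.6, -12.7]
grip_width: 0.0266
finger_force: 50.2
```

Call:
{"api": "play_rows", "payload": {
  "motion": [
    [0,0,0,0,0,0,-1],
    [0,0,0.1,0,0,0,-1],
    [0,0,0.2,0,0,0,-1],
    [0,0,0.35,0,0,0,-1],
    [0,0,0.5,0,0,0,-1]
  ]
}}

```text
clock: 7.2
position: [0.4884, -0.0051, 0.0787]
tool_rot: [3.142, -0.0, -0.232]
force: [4.3, -1.2, -9.6]
grip_width: 0.0263
finger_force: 50.2
```

```bash
python3 st.py
```

```text
jig x,y mm -78.56240916729818 22.232953645592367 z 78.6760348537034 F jig 4.475659484818729 -0.13724702453756493 -9.640622580846465 0.026254376388741802 7.2 to hole -0.4329536455923666
```

The pin is about 2 mm into the hole with only the spring load on it. I'll lower it the rest of the way.

Call:
{"api": "play_rows", "payload": {
  "motion": [
    [0,0,0.15,0,0,0,-1],
    [0,0,0.3,0,0,0,-1],
    [0,0,0.45,0,0,0,-1],
    [0,0,0.6,0,0,0,-1],
    [0,0,0.6,0,0,0,-1]
  ]
}}

```text
clock: 7.7
position: [0.4883, -0.0051, 0.0726]
tool_rot: [3.142, 0.0, -0.232]
force: [3.4, -2.3, -8.3]
grip_width: 0.0265
finger_force: 50.3
```

```bash
python3 st.py
```

```text
jig x,y mm -78.60294698582761 22.264968315798026 z 72.63527897342517 F jig 3.788125455340175 -1.4548512951495565 -8.347880916754903 0.02650606214382695 7.7 to hole -0.4649683157980249
```

Call:
{"api": "play_rows", "payload": {
  "motion": [
    [0,0,0,0,0,0,-0.2],
    [0,0,0,0,0,0,0.2],
    [0,0,0,0,0,0,0.6],
    [0,0,0,0,0,0,1],
    [0,0,0,0,0,0,1]
  ]
}}

```text
clock: 8.2
position: [0.4883, -0.005, 0.0729]
tool_rot: [-3.142, 0.0, -0.232]
force: [-0.3, 0.4, -0.4]
grip_width: 0.0853
finger_force: 0.0
```

Call:
{"api": "play_rows", "payload": {
  "motion": [
    [0,0,0,0,0,0,1],
    [0,0,-1,0,0,0,1],
    [0,0,-3,0,0,0,1],
    [0,0,-6,0,0,0,1],
    [0,0,-9,0,0,0,1]
  ]
}}

```text
clock: 8.7
position: [0.488, -0.005, 0.1644]
tool_rot: [3.142, 0.0, -0.232]
force: [-0.1, 0.5, -0.1]
grip_width: 0.0851
finger_force: 0.0
```

Call:
{"api": "play_rows", "payload": {
  "motion": [
    [0,0,-2,0,0,0,1],
    [-1,0,-3,0,0,0,1],
    [-2,0,-4,0,0,0,1],
    [-3,0,-5,0,0,0,1],
    [-3,0,-5,0,0,0,1]
  ]
}}

```text
clock: 9.2
position: [0.458, 0.0022, 0.2136]
tool_rot: [-3.141, -0.0, -0.232]
force: [1.1, -0.4, -0.3]
grip_width: 0.0853
finger_force: 0.0
```

```bash
python3 st.py; python3 - <<'E'
from workcell import viewer
from h import *
import cv2
a=-.232;R=np.array([[np.cos(a),-np.sin(a)],[np.sin(a),np.cos(a)]]);m=np.array([.5597,-.0448])
c=viewer.camera_info("wrist");p,d=viewer.grab_frame("wrist")
cv2.imwrite("pics/w3.png",p[...,::-1])
u,v=proj(c,[.4870,-.0052,.102]);print(u,v)
y0,x0=int(v)-40,int(u)-40
k=(p.max(2)<40).astype(np.uint8)[y0:y0+80,x0:x0+80]
vv,uu=np.nonzero(k&(d[y0:y0+80,x0:x0+80]>0));z=d[vv+y0,uu+x0]
W=(np.stack([(uu+x0-c["cx"])/c["fx"]*z,(vv+y0-c["cy"])/c["fy"]*z,z],1)-c["t"])@c["R"]
J=np.c_[(W[:,:2]-m)@R,W[:,2]];J=J[np.abs(J[:,2]-.102)<.015]
t=J[J[:,2]>np.percentile(J[:,2],98)-.004];print(len(t),t.min(0),t.max(0),(t.min(0)+t.max(0))/2,np.median(t[:,2]))
E
```

```text
jig x,y mm -109.7497241016801 22.4120901685366 z 213.62877398255688 F jig 1.1668868135996373 -0.13951542675842896 -0.2689085348333302 0.08532211046481969 9.2 to hole -0.6120901685366
315.5191602535673 164.93857992593627
697 [-0.09349836  0.00948076  0.09797893] [-0.0668108   0.03597852  0.10304493] [-0.08015458  0.02272964  0.10051193] 0.1004733206044759
```

View pics/w3.png

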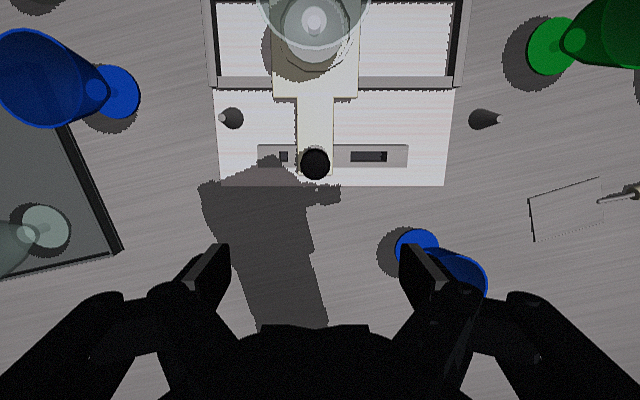

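The knob now stands at jig y 22.7 mm, with its top at the same height as at the start, so the pin is home. The glass is upright in its ring, the last hole (283,156) and the slot (370,156) are free, and the other things are where they were. I'm handing in.

```bash
python3 -c "
from workcell import bot
print(bot.job_done())"
```

```text
the job is handed in; nothing more can be done
None
```

The job is handed in: the shuttle is latched in the very next hole with the pin fully home, the glass stands upright in its ring at the filling station, and the gripper is clear of everything.

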